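Aim the work lamp at the red stock bin

TASK

The work lamp on the stockroom counter has been knocked up and shines over the bins. Tilt it down (the bar on top is there for that) until its beam points at the middle of the red bin, then let go and watch it for a couple of seconds to see that it stays there. Do not shift the bins or disturb the other things on the counter.

Things in the scene. Friction and masses are not known exactly. Their poses are not given: they have to be found in the camera images.
- lamp: battery work lamp, fixed to the counter. Origin: centre of the underside of its grey base plate (140 x 160 x 12 mm). Its +x points horizontally the way the beam goes, +z up. A dark steel fork, 174 mm wide (206 mm over the black friction knobs on its outsides), carries the tilting head; the fork reaches 220 mm above the counter.
- lamp_head (a joint): tilt of the lamp head in rad: 0 = beam level, growing as the beam tips downwards (range -0.6 to 1.3); negative = beam points upwards. A stiff friction hinge: about 0.55 N m (some 6 N at the bar) to move, and it stays where it is left.
- lamp_pivot (a point): on the tilting head: the point on the hinge axis in the middle of the head, 200 mm above the counter, straight above the lamp's origin. Axes turn with the head: +x is the beam's centre line (which passes through this point), y is the hinge axis, +z points to the bar on top. The head is a yellow box 42 mm deep (x), 150 mm wide (y), 100 mm high (z), centred here, with a white lens on its +x face and aluminium fins reaching 32 mm behind the hinge.
- lamp_handle (a point): middle of the black round bar on top of the head, 16 mm in diameter, running along the hinge axis; 116 mm of it is free between its two end posts. It lies 98 mm from the hinge axis, square to the beam; 40 mm of free space between the bar and the top of the yellow box. Turns with the head (same axes as lamp_pivot).
- red_bin: loose red open stock bin with brass fittings in it, 130 x 110 x 60 mm, walls 4 mm, 0.5 kg, standing in front of the lamp within 10 mm of the plane in which the beam swings. Origin: centre of its underside.
- red_bin_mid (a point): the middle of the red bin: 30 mm above the centre of its underside. The point to aim at.
- blue_bin: bystander: loose blue bin like the red one, with copper fittings. Origin: centre of its underside.
- carton: bystander: loose cardboard carton 150 x 100 x 70 mm. Origin: centre of its underside.
- spanner: bystander: steel spanner 190 mm long lying flat along its x axis. Origin: centre of its underside.

How it is judged:
On the way:
1. the beam has been set on the red bin, the lamp let go, and it has stayed there for a second (z of red_bin_mid in the frame of lamp_pivot between -0.022 and 0.022 m and contact force between each of the fingers, the arm and lamp below 0.1 N), for 1 s.
At the end, for the whole second after the job is handed in: The lamp, let go and at rest, keeps the centre line of its beam within 22 mm above or below the middle of the red bin (measured square to the beam); the red bin still stands within 20 mm of where it was (z of red_bin_mid in the frame of lamp_pivot between -0.022 and 0.022 m and velocity of joint lamp_head between -0.05 and 0.05 rad/s and distance of red_bin from where it was at the start of the episode below 0.02 m); the robot touches nothing.
It fails at once if the red bin is shifted by more than 20 mm or tipped (distance of red_bin from where it was at the start of the episode above 0.02 m or angle between red_bin's own z axis and vertical above 0.3 rad).
It fails at once if a bystander is shifted by more than 25 mm or knocked over (distance of any of blue_bin, carton, spanner from where it was at the start of the episode above 0.025 m or angle between carton's own z axis and vertical above 0.3 rad).
It also fails if it takes over 40 s, if anything falls off the work surface, if the arm or the gripper's body presses on something with over 40 N, if the wrist force passes 120 N, or if a joint passes its speed limit or range.

ROBOT

A 6-joint arm with a two-finger parallel gripper is mounted at the origin on the work surface. World frame = base frame: x ahead of the robot, y to its left, z up, the work surface at z = 0. Lengths are in m, angles in rad, forces in N, time in s.
With the tool pointing down it reaches from about 0.325 to 0.85 m from the base axis. Payload 15.5 kg.
Tool frame: the origin (TCP) lies on the centre line of the jaws, within the pads' length; the fingertips stand 25 mm ahead of it and the grasp point (between the pads) lies 6 mm ahead of it; x points along the fingers, y is the direction in which the jaws open and shut, and the axes are right-handed (so a half turn about x gives the same grasp; the last joint's range is limited). The gripper opens to 91 mm and grips with 3 to 60 N. Pads are 32 mm wide; open, the fingers measure 118 mm over their backs; the gripper's body (76 mm by 178 mm) begins 60 mm behind the grasp point.
Start: joints at [-1.319, 0.494, 1.345, -0, 1.302, -0.096], TCP at [0.212, -0.588, 0.239] pointing down, gripper open.
Joint ranges: [-2.91, 2.91], [-0.82, 2.16], [0.22, 2.67], [-1.22, 4.37], [0.12, 2.79], [-3.08, 3.08]. Speed limits (rad/s): [1.89, 1.89, 2.57, 3.01, 3.01, 3.01].

INTERFACE

Orientations are given as a unit quaternion [x, y, z, w].
In Python, from bench import arm gives the robot as it stands. Calls block until the motion is done:
- arm.reach(position, orientation): joint-space move of the TCP to a pose.
- arm.move_linear(position, orientation=None, feed=0.15, f_stop=None): straight line of the TCP; orientation=None keeps the orientation; feed is the mean speed in m/s. With f_stop (N) it stops when the force on the tool has changed by that much, and returns True; else False.
- arm.move_j(angles): joint-space move.
- arm.command_gripper(opening): finger opening in m; the grip force is fixed at half the most; returns when the fingers have stopped.
- arm.hold(seconds).
- arm.solve_ik(position, orientation): joint angles nearest the present ones, or None.
- arm.read_state(): the state.
- arm.capture(name): name is "side" or "top" or "wrist"; returns (picture, depth): 384x512x3 uint8, red, green, blue; 384x512 float32, m along the optical axis (not along the pixel's ray), 0 where there is no reading.
- arm.get_calibration(name): a dict with "K" (3x3 intrinsics, pixels), "origin" and "rotation" of the camera in the world. Camera axes: x right, y up, looking along -z (the intrinsics and any distortion apply to the point x, -y, -z); pixel columns grow to the right and rows downward; lengths in m; the calibration is good to about 2 mm. The wrist camera is an equidistant fisheye: a pixel r from the principal point sees the ray r / f radians off the axis. A picture is of the moment at which its call begins: read the wrist's pose just before it. get_calibration takes no time and is no camera call; for the wrist camera it gives the pose at the moment of the call.
A pose or a line that the arm cannot do raises arm.MotionError and nothing moves.
- arm.hand_in(): hands the job in, once; it reports no verdict.
The state is a dict: "clock": time; "q": joint angles; "dq": joint speeds; "effort": joint torques, N m; "ee_pos": TCP position; "tcp_rot": TCP orientation; "force": force on the tool from outside, world axes, zero at the start; "wrist_torque": the same for the moment, N m; "gripper_width": finger opening in m.
Only numpy, scipy, OpenCV 4.12 (cv2) and the standard library are available. Lean on these libraries where they do the work, as an engineer would, in place of code of your own. Each camera call takes 0.05 s, during which the arm holds its last target.

## Working session

There is one attempt and no reset: what is moved stays moved. The work goes in short steps, each a Python script; the robot and the scene stay as the last script left them, time stands still between calls to the robot, and variables do not carry over. Pictures are saved under pics/ and viewed, and the job is handed in when it is done.

```bash
mkdir -p pics; ls
python3 - <<'E'
from bench import arm
import cv2,numpy as np
for n in("side","top"):
    p,d=arm.capture(n); cv2.imwrite(f"pics/{n}0.png",p[:,:,::-1]); np.savez(f"{n}0.npz",p=p,d=d)
    c=arm.get_calibration(n); print(n,c)
s=arm.read_state();print(s["clock"],s["ee_pos"],s["tcp_rot"])
E
```

```text
pics
side {'K': array([[425.49589676,   0.        , 263.63549398],
       [  0.        , 425.49589676, 193.97663428],
       [  0.        ,   0.        ,   1.        ]]), 'origin': array([0.70565834, 0.74358369, 1.11026051]), 'rotation': array([0.02615389, 0.34491996, 0.93719387, 0.04487589])}
top {'K': array([[497.06450755,   0.        , 255.51531729],
       [  0.        , 497.06450755, 190.77308793],
       [  0.        ,   0.        ,   1.        ]]), 'origin': array([ 0.39731648, -0.01715727,  1.64720681]), 'rotation': array([-0.0520722 ,  0.05539862,  0.70691614, -0.70319915])}
0.1 [ 0.21235957 -0.58750043  0.2384087 ] [-0.6964776  -0.12236191  0.69653127 -0.12161708]
```

View pics/side0.png

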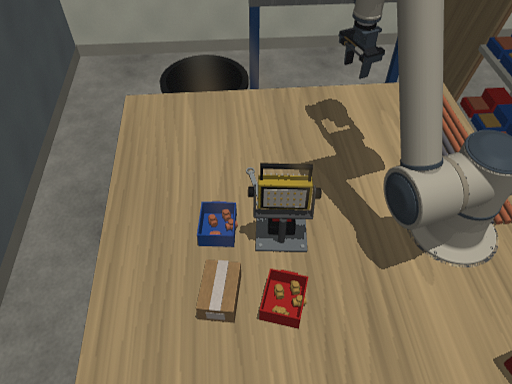

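View pics/top0.png

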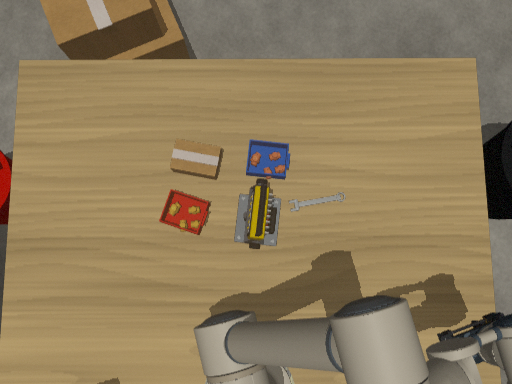

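The lamp sits at about (285,200) in the side view and (259,213) in the top view, with its beam towards +y. The red bin is at (285,297) side and (186,212) top. Next I'll locate each one using depth.

```bash
cat > h.py <<'E'
import numpy as np,cv2
from scipy.spatial.transform import Rotation as R
def cloud(arm,n,d):
    c=arm.get_calibration(n);K=c["K"];v,u=np.mgrid[:384,:512]
    P=np.stack([(u-K[0,2])/K[0,0]*d,-(v-K[1,2])/K[1,1]*d,-d],-1)
    return P@R.from_quat(c["rotation"]).as_matrix().T+c["origin"]
E
python3 - <<'E'
from bench import arm
from h import *
for n,b in(("side",(230,150,340,260)),("top",(225,170,290,255))):
    z=np.load(n+"0.npz");p,d=z["p"],z["d"];P=cloud(arm,n,d)
    hsv=cv2.cvtColor(p,cv2.COLOR_RGB2HSV)
    h,s,v=[hsv[...,i].astype(int) for i in range(3)]
    ok=d>0
    on=(P[...,0]>0.1)&(P[...,0]<1)&(P[...,1]>-.5)&(P[...,1]<.6)&ok
    masks=dict(red=((h<6)|(h>174))&(s>170)&(v>70)&on,blue=(h>105)&(h<125)&(s>130)&on,yellow=(h>22)&(h<32)&(s>200)&on)
    for k,m in masks.items():
        m=m.astype(np.uint8);nc,l,st,_=cv2.connectedComponentsWithStats(m)
        i=1+st[1:,4].argmax();q=P[l==i];print(n,k,st[i],q.min(0).round(3),q.max(0).round(3),q.mean(0).round(3))
        if k in("red","blue"):
            t=q[q[:,2]>.05]; r=cv2.minAreaRect((t[:,:2]*1000).astype(np.float32));print("  rim",r,np.median(t[:,2]))
    # heights
    x0,y0,x1,y1=b
    Q=P[y0:y1,x0:x1]
    m=(Q[...,2]>.225); q=Q[m]; print(n,"high",q.shape,q.min(0).round(3),q.max(0).round(3))
    hi=q[q[:,2]>q[:,2].max()-.02];print(hi.mean(0).round(3),hi.min(0).round(3),hi.max(0).round(3))
    cv2.imwrite(f"pics/{n}z.png",cv2.resize(p[y0:y1,x0:x1,::-1],None,fx=5,fy=5,interpolation=cv2.INTER_NEAREST))
E
```

```text
side red [ 259  269   49   59 1566] [ 0.505  0.13  -0.002] [0.648 0.287 0.066] [0.579 0.206 0.025]
  rim ((575.0933837890625, 206.0253448486328), (137.2077178955078, 109.58061218261719), 71.11754608154297) 0.05914900270814982
side blue [197 202  39  45 910] [ 0.69  -0.136 -0.002] [0.812 0.009 0.067] [ 0.763 -0.056  0.026]
  rim ((749.5256958007812, -61.55992889404297), (132.86260986328125, 108.57473754882812), 83.24199676513672) 0.05932426618824005
side yellow [296 208   3   1   3] [ 0.514 -0.001  0.16 ] [0.52  0.004 0.166] [0.517 0.002 0.163]
side high (1375, 3) [ 0.472 -0.069  0.225] [0.706 0.744 1.11 ]
[0.706 0.744 1.11 ] [0.706 0.744 1.11 ] [0.706 0.744 1.11 ]
top red [160 191  48  43 782] [ 0.505  0.131 -0.009] [0.643 0.279 0.07 ] [0.581 0.201 0.015]
  rim ((574.6007690429688, 200.64918518066406), (131.6964111328125, 108.65057373046875), 71.39127349853516) 0.05818088211660044
top blue [246 145  44  31 672] [ 0.691 -0.136 -0.008] [0.807 0.005 0.069] [ 0.756 -0.07   0.012]
  rim ((713.0049438476562, -79.29534912109375), (73.22576904296875, 154.6791534423828), 28.838796615600586) 0.05738979667970523
top yellow [250 186  19  53 406] [ 0.478 -0.06   0.201] [ 0.626 -0.008  0.261] [ 0.548 -0.03   0.249]
top high (951, 3) [ 0.397 -0.072  0.225] [ 0.63  -0.002  1.647]
[ 0.397 -0.017  1.647] [ 0.397 -0.017  1.647] [ 0.397 -0.017  1.647]
```

View pics/sidez.png

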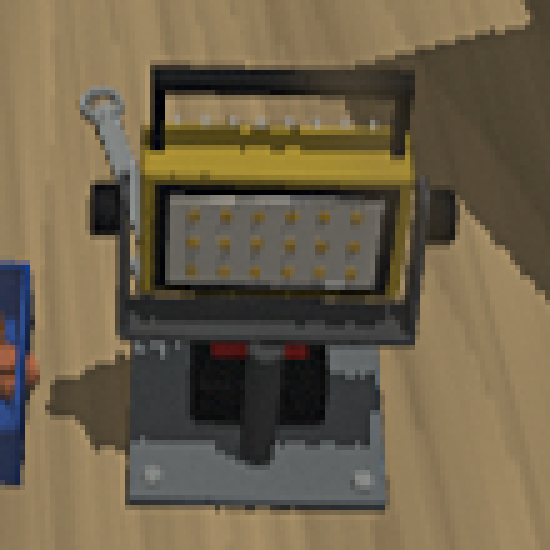

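View pics/topz.png

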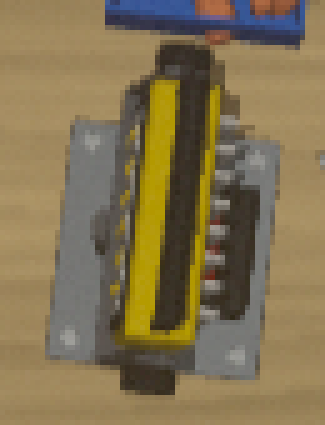

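Enlarged views: the black bar runs across the top of the head (side crop row 75, columns 155–412; full image about row 165, columns 261–312). In the top view it sits right of the yellow face's centre, so the head is tilted up. Next I'll fit the base, hinge and bar from depth.

Run:
```python
from bench import arm
from h import *
for n,b in(("side",(230,150,340,260)),("top",(225,170,290,255))):
    z=np.load(n+"0.npz");p,d=z["p"],z["d"];P=cloud(arm,n,d)
    x0,y0,x1,y1=b
    Q=P[y0:y1,x0:x1].reshape(-1,3);C=p[y0:y1,x0:x1].reshape(-1,3).astype(int);D=d[y0:y1,x0:x1].ravel()
    ok=D>0; Q=Q[ok];C=C[ok]
    dark=C.max(1)<75
    m=dark&(Q[:,2]>.275)
    q=Q[m]; print(n,"bar",len(q),np.median(q,0).round(4),q.min(0).round(3),q.max(0).round(3))
    c=np.median(q,0);w=np.linalg.svd(q-q.mean(0))[2][0];print("  dir",w.round(3))
    C8=C.astype(np.uint8)[None];hs=cv2.cvtColor(C8,cv2.COLOR_RGB2HSV)[0].astype(int)
    m=(abs(Q[:,2]-.012)<.012)&(hs[:,1]<60)&(hs[:,2]>70)
    r=cv2.minAreaRect((Q[m,:2]*1000).astype(np.float32));print("  base",m.sum(),r,np.median(Q[m,2]))
    m=dark&(Q[:,2]>.17)&(Q[:,2]<.235);q=Q[m];print("  knobs",len(q),q.min(0).round(3),q.max(0).round(3))
    for lo,hi in((.3,.472),(.62,.8)):
        k=q[(q[:,0]>lo)&(q[:,0]<hi)];
        if len(k):print("    ",len(k),k.mean(0).round(4),k.min(0).round(3),k.max(0).round(3))
    m=(hs[:,0]>20)&(hs[:,0]<33)&(hs[:,1]>190)&(Q[:,2]>.15);q=Q[m]
    print("  yellow",m.sum())
    c=q.mean(0);u,s,vt=np.linalg.svd(q-c,full_matrices=False);print(vt.round(3),s.round(3))
```

```text
side bar 299 [ 0.5518 -0.0327  0.3027] [ 0.482 -0.048  0.275] [ 0.62  -0.019  0.309]
  dir [-0.994  0.111  0.017]
  base 830 ((577.7771606445312, -138.7130889892578), (354.3336486816406, 247.936767578125), 81.65870666503906) 0.012063702921490282
  knobs 315 [ 0.451 -0.049  0.17 ] [0.654 0.005 0.235]
     91 [ 0.4633 -0.0117  0.2074] [ 0.451 -0.031  0.171] [0.472 0.002 0.226]
     109 [ 0.6401 -0.0289  0.2048] [ 0.621 -0.049  0.17 ] [ 0.654 -0.011  0.225]
  yellow 39
[[-0.801  0.245 -0.546]
 [-0.596 -0.25   0.763]
 [-0.05  -0.937 -0.347]] [0.312 0.182 0.057]
top bar 284 [ 0.5506 -0.0387  0.3037] [ 0.483 -0.053  0.285] [ 0.622 -0.025  0.312]
  dir [-0.993  0.12  -0.001]
  base 777 ((587.4082641601562, -49.779151916503906), (167.6429443359375, 231.61898803710938), 83.29013061523438) 0.011187814646681726
  knobs 133 [ 0.451 -0.056  0.173] [0.653 0.001 0.235]
     68 [ 0.4601 -0.0183  0.2101] [ 0.451 -0.034  0.173] [0.471 0.001 0.223]
     51 [ 0.6444 -0.0411  0.2112] [ 0.62  -0.056  0.175] [ 0.653 -0.014  0.222]
  yellow 445
[[-0.994  0.103 -0.036]
 [ 0.103  0.994  0.021]
 [ 0.038  0.017 -0.999]] [0.929 0.288 0.193]
```

Run:
```python
from bench import arm
from h import *
c=arm.get_calibration("top");K=c["K"];Rm=R.from_quat(c["rotation"]).as_matrix()
def cast(u,v,z):
    r=Rm@np.array([(u-K[0,2])/K[0,0],-(v-K[1,2])/K[1,1],-1]);o=c["origin"];return o+r*(z-o[2])/r[2]
b=[cast(225+x/5-.5,170+y/5-.5,.013) for x,y in((93,142),(255,158),(68,338),(237,355))]
print(np.round(b,4),np.mean(b,0))
for x,y in((184,62),(147,377)): print("knob top",cast(225+x/5-.5,170+y/5-.5,.215).round(4))
p0=np.mean(b,0);hx=(b[0]-b[1]+b[2]-b[3])[:2];hx/=np.linalg.norm(hx);hy=(b[0]-b[2]+b[1]-b[3])[:2];hy/=np.linalg.norm(hy);print(hx,hy)
for n in("side","top"):
    z=np.load(n+"0.npz");P=cloud(arm,n,z["d"]);m=(abs(P[...,2]-.06)<.008)
    p=z["p"].astype(int);m&=(p[...,0]>90)&(p[...,1]<60)&(P[...,1]>.1)&(P[...,1]<.3)
    ax=np.array([np.cos(np.radians(71.2)),np.sin(np.radians(71.2))]);q=P[m][:,:2];
    for a in(ax,np.array([-ax[1],ax[0]])):
        t=q@a;print(n,np.percentile(t,[0,2,98,100]).round(4))
for s in(1,-1):
    y=np.array([.113*s,.9936*s,0]);x=np.array([0,0,-1.]);M=np.stack([x,y,np.cross(x,y)],1);Q=R.from_matrix(M).as_quat()
    for pos in([.551,-.038,.42],[.551,-.038,.302],[.559,.04,.284]):
        print(s,Q.round(4),arm.solve_ik(pos,Q))
```

```text
[[ 0.6241  0.0158  0.013 ]
 [ 0.6129 -0.0917  0.013 ]
 [ 0.4945  0.0324  0.013 ]
 [ 0.4828 -0.0783  0.013 ]] [ 0.55355678 -0.03045837  0.013     ]
knob top [ 0.643  -0.0416  0.215 ]
knob top [ 0.4599 -0.019   0.215 ]
[0.10464596 0.99450954] [ 0.99342115 -0.11451818]
side [0.3117 0.3149 0.4477 0.4489]
side [-0.5334 -0.5324 -0.4237 -0.4234]
top [0.3087 0.3096 0.4443 0.445 ]
top [-0.5328 -0.5319 -0.425  -0.4248]
1 [ 0.04   0.706 -0.04   0.706] [-1.76977675e-01  2.64620682e-01  1.22149314e+00 -4.44089210e-16
  1.65547883e+00 -1.63453241e+00]
1 [ 0.04   0.706 -0.04   0.706] [-1.76977675e-01  3.33246369e-01  1.43468489e+00 -4.44089210e-16
  1.37366139e+00 -1.63453241e+00]
1 [ 0.04   0.706 -0.04   0.706] [-3.51139368e-02  3.60337086e-01  1.44328396e+00 -4.44089210e-16
  1.33797160e+00 -1.49266867e+00]
-1 [ 0.706 -0.04  -0.706 -0.04 ] [-1.76977675e-01  2.64620682e-01  1.22149314e+00 -4.44089210e-16
  1.65547883e+00  1.50706024e+00]
-1 [ 0.706 -0.04  -0.706 -0.04 ] [-1.76977675e-01  3.33246369e-01  1.43468489e+00 -4.44089210e-16
  1.37366139e+00  1.50706024e+00]
-1 [ 0.706 -0.04  -0.706 -0.04 ] [-3.51139368e-02  3.60337086e-01  1.44328396e+00 -4.44089210e-16
  1.33797160e+00  1.64892398e+00]
```

Pivot is about (0.5525, -0.030, 0.2), bar about (0.551, -0.0385, 0.2965) and red bin centre about (0.576, 0.207). That gives a target tilt of about 0.62. I'll straddle the bar, cage it and swing it along its arc.

```bash
cat >> h.py <<'E'
piv=np.array([.5525,-.030,.2]);hx=np.array([.11,.9939,0])
_x=np.array([0,0,-1.]);_y=hx/np.linalg.norm(hx)
Q=R.from_matrix(np.stack([_x,_y,np.cross(_x,_y)],1)).as_quat()
def bar(th,extra=0): # TCP pose for bar at tilt th
    return piv+hx*(.098*np.sin(th)+extra)+np.array([0,0,.098*np.cos(th)+.006])
E
python3 - <<'E'
from bench import arm
from h import *
s=arm.read_state();p=s["ee_pos"];arm.move_linear([p[0],p[1],.42],feed=.25)
b=bar(-.1);
arm.reach([b[0],b[1],.42],Q)
print(arm.move_linear([b[0],b[1],.35],feed=.15))
arm.command_gripper(.06)
print("hit",arm.move_linear(b,feed=.08,f_stop=8))
s=arm.read_state();print(s["clock"],s["ee_pos"],s["force"],s["gripper_width"])
for n in("side","wrist"):
    p,d=arm.capture(n); cv2.imwrite(f"pics/{n}1.png",p[:,:,::-1])
E
```

```text
False
hit False
5.275 [ 0.55167578 -0.03977688  0.30387393] [0.76876168 0.3276857  0.39733602] 0.059890773357781577
```

```bash
python3 -c "
import cv2
a=cv2.imread('pics/side1.png');cv2.imwrite('pics/side1z.png',cv2.resize(a[90:270,200:380],None,fx=3,fy=3))"
```

```text
(no output)
```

View pics/wrist1.png

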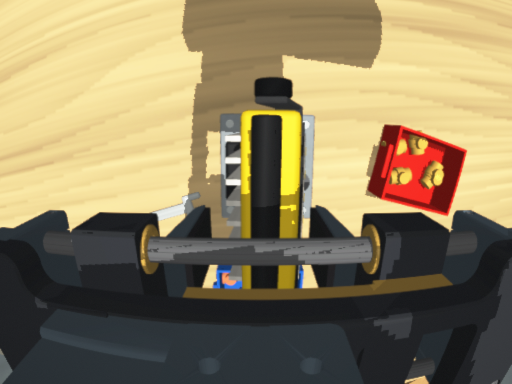

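View pics/side1.png

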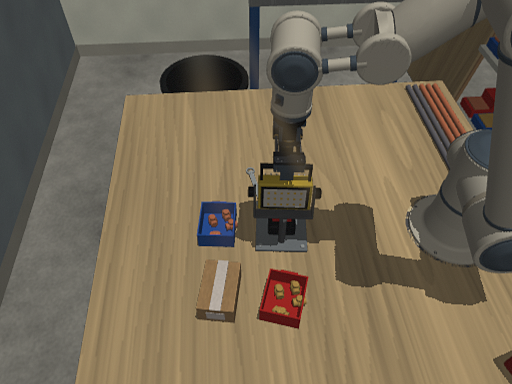

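The wrist view shows the bar (vertical black strip, column 266) centred between the finger pads (about columns 205 and 320). Next I'll cage it and swing.

Run:
```python
from bench import arm
from h import *
arm.command_gripper(.024)
s=arm.read_state();print(s["clock"],s["gripper_width"],s["force"].round(2) if hasattr(s["force"],"round") else s["force"])
for th,e in((0,.002),(.1,.004),(.2,.004),(.3,.004),(.4,.004),(.5,.004)):
    arm.move_linear(bar(th,e),feed=.06); s=arm.read_state();print(th,np.round(s["force"],1),s["ee_pos"].round(4),s["clock"])
p,d=arm.capture("side");cv2.imwrite("pics/side2.png",p[:,:,::-1])
p,d=arm.capture("wrist");cv2.imwrite("pics/wrist2.png",p[:,:,::-1])
```

```text
6.0833 0.024115215144788947 [-0.31  0.08  0.01]
0 [ 0.1  0.  -0.2] [ 0.5528 -0.0274  0.304 ] 6.4333
0.1 [-0.7 -0.4  0.1] [ 0.554  -0.016   0.3034] 6.7833
0.2 [-0.4  0.1 -0.4] [ 0.555  -0.0065  0.3019] 7.1
0.3 [ 0.  -0.7  0.6] [0.556  0.003  0.2995] 7.4167
0.4 [-0.6 -0.8 -0.4] [0.557  0.0121 0.2961] 7.7333
0.5 [-0.5 -0.1 -0.2] [0.558  0.0209 0.2919] 8.05
```

View pics/wrist2.png

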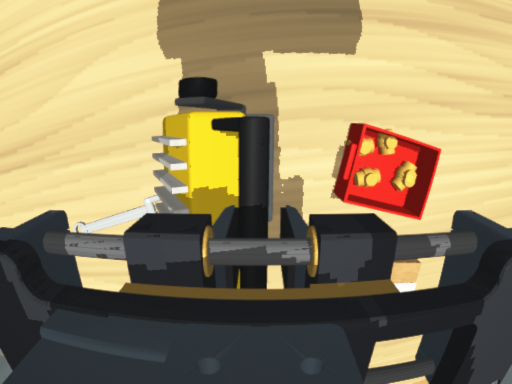

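View pics/side2.png

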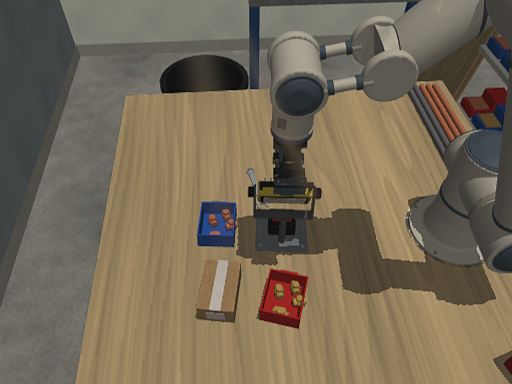

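Wrist view: the bar (column 254) sits between the pads and the head has tilted forward. The red bin hasn't moved. I'll finish the swing, re-centre, withdraw and measure.

```bash
cat >> h.py <<'E'
def measure(arm,tag):
    for n,b in(("side",(230,150,340,260)),("top",(225,170,290,255))):
        p,d=arm.capture(n);cv2.imwrite(f"pics/{n}{tag}.png",p[:,:,::-1]);np.savez(f"{n}{tag}.npz",p=p,d=d)
        P=cloud(arm,n,d);x0,y0,x1,y1=b
        q=P[y0:y1,x0:x1].reshape(-1,3);C=p[y0:y1,x0:x1].reshape(-1,3).astype(int)
        f=(q-piv)@hx;l=(q-piv)@np.array([.9939,-.11,0])
        for w in (.04,.06,):
            m=(C.max(1)<80)&(q[:,2]>.262)&(q[:,2]<.33)&(abs(l)<w)
            cam=arm.get_calibration(n)["origin"]
            if m.sum()<5: continue
            v=cam-np.median(q[m],0);v-=v@np.array([.9939,-.11,0])*np.array([.9939,-.11,0]);v/=np.linalg.norm(v)
            c=np.median(q[m],0)-.008*v;F=(c-piv)@hx;print(n,w,m.sum(),"bar fwd,z",F.round(4),c[2].round(4),"tilt",np.arctan2(F,c[2]-.2).round(3),"std",q[m].std(0).round(4))
E
python3 - <<'E'
from bench import arm
from h import *
for th in(.57,.62):arm.move_linear(bar(th,.004),feed=.05)
arm.hold(.2);s=arm.read_state();print(np.round(s["force"],1),s["ee_pos"].round(4))
arm.move_linear(bar(.62,0),feed=.03)
arm.command_gripper(.06)
b=bar(.62);arm.move_linear([b[0],b[1],.40],feed=.15)
arm.move_linear([b[0]-.1,b[1]-.25,.42],feed=.25)
measure(arm,3);print(arm.read_state()["clock"])
E
```

```text
[-0.4 -0.2  0.8] [0.5591 0.0306 0.2858]
side 0.04 165 bar fwd,z 0.0562 0.2793 tilt 0.617 std [0.0223 0.0039 0.0039]
side 0.06 245 bar fwd,z 0.0562 0.2793 tilt 0.617 std [0.0341 0.0049 0.0038]
top 0.04 157 bar fwd,z 0.055 0.2775 tilt 0.618 std [0.0229 0.005  0.003 ]
top 0.06 237 bar fwd,z 0.055 0.2776 tilt 0.617 std [0.0344 0.0059 0.0032]
12.1167
```

View pics/side3.png

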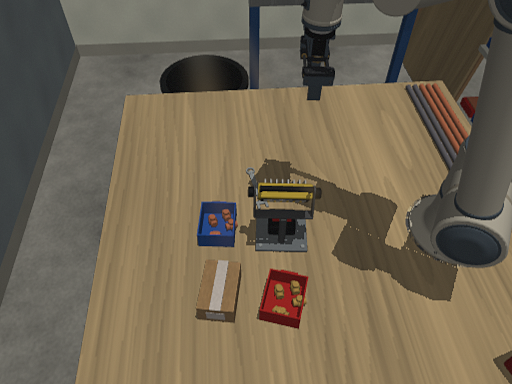

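View pics/top3.png

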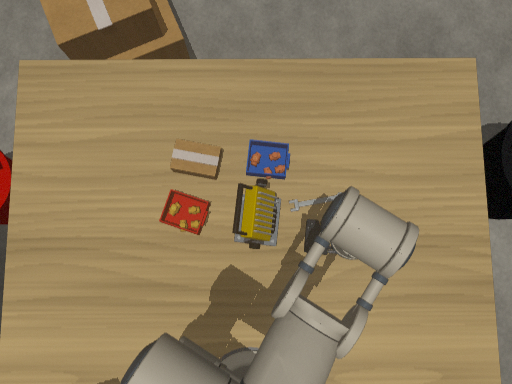

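Side view: the head is tipped towards the red bin, with the bar at about (287,193). Bins, carton and spanner are where they were (red at (285,297) side, (186,212) top). Measured tilt is 0.617 from both cameras against a target of 0.620. Now I'll watch for drift.

Run:
```python
from bench import arm
from h import *
for i in(4,5):
    arm.hold(1.5);measure(arm,i);print(arm.read_state()["clock"])
for n in("side","top"):
    for o in (0,5):
        p=np.load(f"{n}{o}.npz")["p"];h=cv2.cvtColor(p,cv2.COLOR_RGB2HSV).astype(int)
        for k,m,r in(("red",((h[...,0]<6)|(h[...,0]>174))&(h[...,1]>170)&(h[...,2]>70),(slice(180,330),slice(155,320))),("blue",(abs(h[...,0]-115)<10)&(h[...,1]>130),(slice(130,260),slice(190,300)))):
            mm=np.zeros_like(m);mm[r]=m[r]
            nc,l,st,ce=cv2.connectedComponentsWithStats(mm.astype(np.uint8));j=1+st[1:,4].argmax();print(n,o,k,ce[j].round(2))
```

```text
side 0.04 165 bar fwd,z 0.0557 0.2789 tilt 0.615 std [0.0222 0.004  0.0037]
side 0.06 245 bar fwd,z 0.0557 0.2789 tilt 0.615 std [0.034  0.0051 0.0036]
top 0.04 158 bar fwd,z 0.055 0.278 tilt 0.614 std [0.0232 0.0051 0.0034]
top 0.06 235 bar fwd,z 0.055 0.2777 tilt 0.616 std [0.0344 0.0059 0.0032]
13.7167
side 0.04 166 bar fwd,z 0.0564 0.2794 tilt 0.618 std [0.0223 0.004  0.0037]
side 0.06 246 bar fwd,z 0.0563 0.2794 tilt 0.617 std [0.034  0.0051 0.0035]
top 0.04 157 bar fwd,z 0.0551 0.2778 tilt 0.616 std [0.0232 0.0051 0.0034]
top 0.06 235 bar fwd,z 0.0551 0.2777 tilt 0.617 std [0.0346 0.0059 0.0032]
15.3167
side 0 red [282.06 298.06]
side 0 blue [213.17 226.58]
side 5 red [281.97 298.01]
side 5 blue [213.2  226.58]
top 0 red [186.91 211.23]
top 0 blue [268.5  159.06]
top 5 red [186.65 211.05]
top 5 blue [268.57 159.09]
```

No drift, and the bins haven't moved.

```bash
python3 -c "
from bench import arm
print(arm.hand_in())"
```

```text
the job is handed in; nothing more can be done
None
```

The lamp now points at the middle of the red bin and stays there after I let go. I closed the gripper loosely around the bar, swung it along its arc, then released it and moved the arm well clear.

- **Aim:** both cameras put the tilt at about 0.617 rad against a computed target of 0.620. By my measurements that is about 1 mm off the bin's middle. The bin and lamp positions add a few millimetres of uncertainty, well inside the 22 mm allowed.
- **Staying put:** over about 3 s of watching after release, the readings stayed between 0.614 and 0.618 rad with no trend.
- **Bins and other things:** the red and blue bins are within 0.3 pixel of where they started, under 1 mm. I checked the carton and spanner only by eye: the carton had not moved, and nor had the part of the spanner not hidden by the arm.

No check failed. The two cameras' initial estimates of the red bin's centre differed by about 3 mm along its length, so I used the average. The job was handed in at about 15 s on the robot's clock, and no verdict was reported.

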